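Press the glass down on three coasters, in gluing order

TASK

The glass on these wooden coasters still stands up on its tacky pads: with the fingertips, gently press the blue glass down by about 8 mm so that it sticks, then the green, then the amber, in that order. Leave each coaster lying where it is, neither lifted nor pushed aside. Do not touch the purple coaster, whose pads are not ready, and leave the tools, jar and other things on the table alone.

Things in the scene. Friction and masses are not known exactly. Their poses are not given: they have to be found in the camera images.
- blue_coaster: loose wooden coaster with the blue glass: 80 x 80 mm base, 12 mm high at its rim, about 0.3 kg, lying flat on the table; origin at the centre of its underside, z up, x and y along its edges
- blue_glass_top (a point): centre of the top face of the blue glass, a rigid square tile 56 x 56 x 6 mm in the middle of its coaster; about 24.5 to 26 mm above the table at the start, about 18 mm when pressed down by 8 mm; moves down with the glass
- blue_tile (a joint): how far the blue glass is pressed down (m): 0 = standing proud on its tacky pads, 0.008 = well pressed down as wanted, 0.012 = hard stop; starts between 0 and 0.0015. It starts to yield at about 2.5 N, takes about 4.2 N at 5 mm, 5.2 N at 8 mm and 6.5 N at the stop, where it is suddenly rigid; let go, it stays down (from beyond 10 mm it may come back to 10 mm)
- green_coaster: loose wooden coaster with the green glass: 80 x 80 mm base, 12 mm high at its rim, about 0.3 kg, lying flat on the table; origin at the centre of its underside, z up, x and y along its edges
- green_glass_top (a point): centre of the top face of the green glass, a rigid square tile 56 x 56 x 6 mm in the middle of its coaster; about 24.5 to 26 mm above the table at the start, about 18 mm when pressed down by 8 mm; moves down with the glass
- green_tile (a joint): how far the green glass is pressed down (m): 0 = standing proud on its tacky pads, 0.008 = well pressed down as wanted, 0.012 = hard stop; starts between 0 and 0.0015. It starts to yield at about 2.5 N, takes about 4.2 N at 5 mm, 5.2 N at 8 mm and 6.5 N at the stop, where it is suddenly rigid; let go, it stays down (from beyond 10 mm it may come back to 10 mm)
- amber_coaster: loose wooden coaster with the amber glass: 80 x 80 mm base, 12 mm high at its rim, about 0.3 kg, lying flat on the table; origin at the centre of its underside, z up, x and y along its edges
- amber_glass_top (a point): centre of the top face of the amber glass, a rigid square tile 56 x 56 x 6 mm in the middle of its coaster; about 24.5 to 26 mm above the table at the start, about 18 mm when pressed down by 8 mm; moves down with the glass
- amber_tile (a joint): how far the amber glass is pressed down (m): 0 = standing proud on its tacky pads, 0.008 = well pressed down as wanted, 0.012 = hard stop; starts between 0 and 0.0015. It starts to yield at about 2.5 N, takes about 4.2 N at 5 mm, 5.2 N at 8 mm and 6.5 N at the stop, where it is suddenly rigid; let go, it stays down (from beyond 10 mm it may come back to 10 mm)
- purple_coaster: loose wooden coaster with the purple glass: 80 x 80 mm base, 12 mm high at its rim, about 0.3 kg, lying flat on the table; origin at the centre of its underside, z up, x and y along its edges
- purple_glass_top (a point): centre of the top face of the purple glass, a rigid square tile 56 x 56 x 6 mm in the middle of its coaster; about 24.5 to 26 mm above the table at the start, about 18 mm when pressed down by 8 mm; its pads are not ready: not to be touched
- purple_tile (a joint): how far the purple glass is pressed down (m): 0 = standing proud on its tacky pads, 0.008 = well pressed down as wanted, 0.012 = hard stop; starts between 0 and 0.0015. It starts to yield at about 2.5 N, takes about 4.2 N at 5 mm, 5.2 N at 8 mm and 6.5 N at the stop, where it is suddenly rigid; let go, it stays down (from beyond 10 mm it may come back to 10 mm)
- jar: loose amber jar with black cap, 56 mm across, 70 mm high; bystander beyond the coasters; origin at the centre of its underside
- brush: loose grey scrubbing brush, 50 x 120 x 65 mm high with its handle, long along its y; bystander beyond the coasters; origin at the centre of its underside
- pliers: loose pliers with red handles, 54 x 155 mm, 14 mm high, long along their y; bystander on the robot's side of the coasters; origin on the underside at the pivot
- offcut: loose pale green strip of glass, 35 x 70 x 6 mm, long along its y; bystander on the robot's side of the coasters; origin at the centre of its underside
Things that resemble listed ones, but are neither listed nor needed, are in the scene too. Leave any red look-alike of the purple_coaster alone.

How it is judged (in metres and radians):
On the way, in this order (a step that is already met when the one before it is completed fails the run):
1. the blue glass is pressed down (at least 5 mm) by the fingers (value of joint blue_tile above 0.005 m and contact force between the fingers and blue_coaster above 0.3 N), for 0.02 s.
2. the green glass is pressed down (at least 5 mm) by the fingers (value of joint green_tile above 0.005 m and contact force between the fingers and green_coaster above 0.3 N), for 0.02 s.
3. the amber glass is pressed down (at least 5 mm) by the fingers (value of joint amber_tile above 0.005 m and contact force between the fingers and amber_coaster above 0.3 N), for 0.02 s.
At the end, for the whole second after the job is handed in: Blue, green and amber glass pressed down at least 5 mm, the purple glass still up (under 3 mm); all four coasters flat, at rest and within 20 mm of where they started; jar, brush, pliers and offcut within 20 mm of where they started (value of joint each of blue_tile, green_tile, amber_tile above 0.005 m and value of joint purple_tile below 0.003 m and distance of each of blue_coaster, green_coaster, amber_coaster, purple_coaster, jar, brush, pliers, offcut from where it was at the start of the episode below 0.02 m and angle between each of blue_coaster, green_coaster, amber_coaster, purple_coaster's own z axis and vertical below 0.05 rad and linear speed of each of blue_coaster, green_coaster, amber_coaster, purple_coaster below 0.02 m/s); the robot touches nothing.
It fails at once if a glass is pressed before its turn: green before blue is down, or amber before green is down ((value of joint green_tile above 0.003 m and value of joint blue_tile below 0.005 m) or (value of joint amber_tile above 0.003 m and value of joint green_tile below 0.005 m)).
It fails at once if the purple coaster or its glass is touched (over 0.5 N) or its glass pressed (contact force between any of the arm, the fingers and purple_coaster above 0.5 N or value of joint purple_tile above 0.003 m).
It fails at once if a coaster is pressed harder than 25 N (contact force between any of the fingers, the arm and blue_coaster above 25 N or contact force between any of the fingers, the arm and green_coaster above 25 N or contact force between any of the fingers, the arm and amber_coaster above 25 N).
It fails at once if a coaster is lifted (over 10 mm), tipped (over 0.2 rad) or shifted (over 20 mm) (height (world z) of any of blue_coaster, green_coaster, amber_coaster, purple_coaster above 0.01 m or angle between any of blue_coaster, green_coaster, amber_coaster, purple_coaster's own z axis and vertical above 0.2 rad or distance of any of blue_coaster, green_coaster, amber_coaster, purple_coaster from where it was at the start of the episode above 0.02 m).
It fails at once if jar, brush, pliers or offcut moved more than 20 mm (distance of any of jar, brush, pliers, offcut from where it was at the start of the episode above 0.02 m).
It also fails if it takes over 48 s, if anything falls off the work surface, if the arm or the gripper's body presses on something with over 40 N, if the wrist force passes 120 N, or if a joint passes its speed limit or range.

ROBOT

A 7-joint arm with a two-finger parallel gripper is mounted at the origin on the work surface. World frame = base frame: x ahead of the robot, y to its left, z up, the work surface at z = 0. Lengths are in m, angles in degrees, forces in N, time in s.
With the tool pointing down it reaches from about 0.425 to 0.95 m from the base axis. Payload 4.7 kg.
Tool frame: the origin (TCP) lies between the finger pads; the fingertips stand manip.nose_length ahead of it and the grasp point (between the pads) lies 6 mm ahead of it (manip.nose_length is the distance from the TCP to the fingertips, in m); x points along the fingers, y is the direction in which the jaws open and shut, and the axes are right-handed (so a half turn about x gives the same grasp; the last joint's range is limited). The gripper opens to 87 mm and grips with 3 to 60 N. Pads are 19 mm wide; open, the fingers measure 117 mm over their backs; the gripper's body (75 mm by 190 mm) begins 51 mm behind the grasp point.
Start: joints at [73.287, 26.849, -2.785, 87.806, 1.381, 65.374, -4.715], TCP at [0.175, -0.652, 0.221] pointing down, gripper open.
Joint ranges: [-148.3, 148.3], [-19.14, 114.17], [-79.39, 73.82], [5.75, 140.21], [-59.74, 239.74], [12.07, 113.84], [-152.46, 152.46]. Speed limits (degrees/s): [147.25, 147.25, 180, 180, 180, 180, 180].

INTERFACE

Orientations are given as a 3x3 rotation matrix whose columns are the frame's x, y, z axes.
In Python, from rig import manip gives the robot as it stands.
- The arm moves only by the tool move_arm, never from a script. Its argument "deltas" is a list of rows, each a list of 7 numbers: the shift along the tool's x, y, z in units of 50 mm (1.0 is 50 mm), then the turn, a rotation vector about the tool's x, y, z in units of 8 degrees (1.0 is 8 degrees), then the opening in per cent of the stroke, from 0 (shut) to 100 (fully open). A call has 1 to 12 rows; each row shifts and turns the pose as measured when the row begins, along the tool's axes as they then stand; what a row does not reach is not made up. A row lasts 1/10 s, in which the tool goes at most 50 mm and 8.59 degrees, less where a joint would pass 70% of its speed; a pose out of reach is approached as far as the arm can. A call is refused whole if a number of a shift passes 1 or a number of a turn 1, either way. A call with a gripper value outside its range is refused whole. The fingers move at their own pace and stop on an object; the grip force is fixed at half the most. Time passes only in rows, so rows that do not move let the fingers close. It gives the time, the measured TCP pose, the force and the opening at its end, in the units of the state.
- manip.read_state(): the state, without advancing time (a new reading comes with each control period).
- manip.capture(name): name is "scene" or "top" or "wrist"; returns a dict with "frame" (384x512x3 uint8, blue, green, red), "K" (3x3 intrinsics, pixels), "xyz" and "attitude" of the camera in the world. Camera axes: x right, y up, looking along -z (the intrinsics and any distortion apply to the point x, -y, -z); pixel columns grow to the right and rows downward; lengths in m; the calibration is good to about 2 mm. A picture is of the moment at which its call begins. There is no depth.
- manip.job_done(): hands the job in, once; it reports no verdict.
Trained networks look in a picture, given as the dict that the camera call returned (one of the last four; its "shot" number tells which), for a name from the list of things; names that differ only in an ending like _2 or _b are one class to them, and where a whole thing is asked for, a point or a joint stands for the part that bears it (a point fixed in the world has none). Each returns a list of dicts, best first, with "p" (0 to 1); they miss things now and then, are a little off and sometimes report something else, mostly with a low value. They report only what shows in the picture. A call takes as long as a camera call. They do not tell look-alikes from the thing itself.
- manip.look_for(name, picture): "location" ([x, y, z] in m, in the coordinates of the camera as it stood for that picture, good to about 4 mm: the middle of the surface that is visible of it).
- manip.silhouettes(name, picture): "pixels" (384x512 bool, what is visible of it).
The state is a dict: "clock": time; "joint_pos": joint angles; "joint_velocities": joint speeds; "joint_torque": joint torques, N m; "eef_pos": TCP position; "eef_rot": TCP orientation; "force": force on the tool from outside, world axes, zero at the start; "moment": the same for the moment, N m; "opening": finger opening in m.
Only numpy, scipy, OpenCV 4.12 (cv2) and the standard library are available. Lean on these libraries where they do the work, as an engineer would, in place of code of your own. Each camera call takes 0.05 s, during which the arm holds its last target.

## Working session

There is one attempt and no reset: what is moved stays moved. The work goes in short steps, Python scripts to look and compute and a tool call to move; the robot and the scene stay as the last step left them, time stands still between calls to the robot, and variables do not carry over. Pictures are saved under pics/ and viewed, and the job is handed in when it is done.

Besides the shell and the picture viewer there is one more tool, called after ">>>" as name([rows], argument=value, ...), one row to a line, values as JSON. move_arm: Moves the arm, as the interface text tells. Its arguments: {"type":"object","properties":{"deltas":{"type":"array"}},"required":["deltas"]}

```bash
ls; mkdir -p pics; python3 - <<'E'
from rig import manip
import cv2
s=manip.read_state(); print(s); print(manip.nose_length)
for n in ("scene","top"):
    c=manip.capture(n); cv2.imwrite(f"pics/{n}0.png",c["frame"]); print(n,c["K"],c["xyz"],c["attitude"],c["shot"])
E
```

```text
pics
{'clock': 0.0, 'joint_pos': array([73.28731183, 26.89683937, -2.7851481 , 87.87256795,  1.38045197,
       65.37271912, -4.71570283]), 'joint_velocities': array([ 0.04091732,  0.00166181, -0.06342648,  0.06809825,  0.04377903,
        0.05108577, -0.04683741]), 'joint_torque': array([-6.39942618e-05, -5.07977951e+01, -8.03621043e-02, -2.36155486e+01,
       -6.12679962e-02,  3.80466494e-02,  1.63089817e-04]), 'eef_pos': array([ 0.17521993, -0.65125794,  0.21971349]), 'eef_rot': array([[-5.45105169e-04,  2.59812533e-01, -9.65658920e-01],
       [ 1.81516357e-03, -9.65657216e-01, -2.59813099e-01],
       [-9.99998204e-01, -1.89445436e-03,  5.47824949e-05]]), 'force': array([-0.04569692, -0.80436921,  0.6240013 ]), 'moment': array([-0.05690064, -0.00655209, -0.01476916]), 'opening': 0.08701676815786996}
0.025
scene [[467.18914959   0.         248.28319159]
 [  0.         467.18914959 192.86740332]
 [  0.           0.           1.        ]] [1.2493886  0.53802046 0.69515965] [[-0.5920545  -0.48821763  0.64118251]
 [ 0.80580425 -0.37075878  0.46175473]
 [ 0.01228725  0.79005156  0.61291725]] 1
top [[372.63134938   0.         251.39880008]
 [  0.         372.63134938 198.80819907]
 [  0.           0.           1.        ]] [0.52118529 0.06275507 1.06556262] [[-0.01030378  0.99800687 -0.06225844]
 [-0.99969591 -0.00888624  0.02300267]
 [ 0.02240358  0.06247653  0.99779495]] 2
```

View pics/scene0.png

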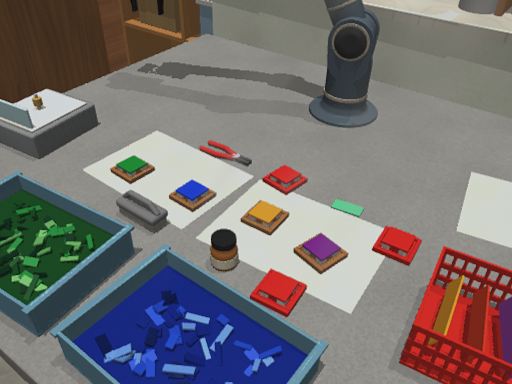

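View pics/top0.png

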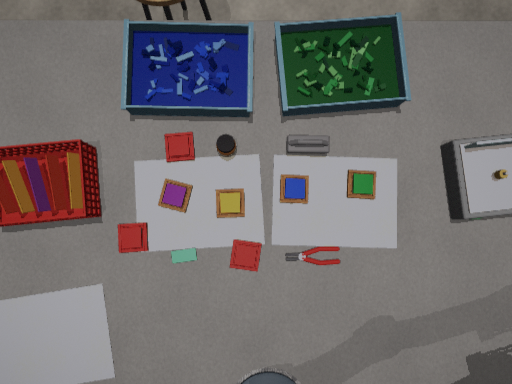

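```bash
cat > h.py <<'E'
from rig import manip
import numpy as np, cv2
def ray(c,u,v,z):
    K=c["K"]; R=np.array(c["attitude"]); o=np.array(c["xyz"])
    d=R@np.array([(u-K[0,2])/K[0,0],-(v-K[1,2])/K[1,1],-1.])
    t=(z-o[2])/d[2]; return o+t*d
def proj(c,p):
    K=c["K"]; R=np.array(c["attitude"]); q=R.T@(np.array(p)-c["xyz"])
    return K[0,2]+K[0,0]*q[0]/-q[2], K[1,2]-K[1,1]*q[1]/-q[2]
E
python3 - <<'E'
from h import *
for cam in("top","scene"):
    c=manip.capture(cam)
    for n in ["blue_glass_top","green_glass_top","amber_glass_top","purple_glass_top","blue_coaster","green_coaster","amber_coaster","purple_coaster"]:
        for r in manip.look_for(n,c)[:4]:
            L=np.array(r["location"]); w=np.array(c["attitude"])@L+c["xyz"]
            print(cam,n,round(r["p"],2),w.round(4),np.round(proj(c,w)))
E
```

```text
top blue_glass_top 0.57 [ 0.6136 -0.0816  0.0239] [294. 189.]
top green_glass_top 0.9 [ 0.6281 -0.2806  0.0279] [365. 183.]
top amber_glass_top 0.65 [0.5789 0.0979 0.027 ] [230. 202.]
top amber_glass_top 0.3 [ 0.6279 -0.2749  0.0135] [361. 183.]
top purple_glass_top 0.96 [0.4302 0.0589 0.0267] [245. 255.]
top purple_glass_top 0.91 [0.7384 0.2399 0.0227] [179. 146.]
top purple_glass_top 0.87 [0.4831 0.3766 0.0304] [129. 237.]
top blue_coaster 0.9 [ 0.6132 -0.0817  0.0072] [293. 189.]
top blue_coaster 0.39 [0.5772 0.0973 0.0288] [230. 202.]
top green_coaster 0.57 [ 0.6295 -0.27    0.0106] [359. 183.]
top amber_coaster 0.77 [0.5771 0.0986 0.0285] [230. 202.]
top purple_coaster 0.98 [0.7354 0.2424 0.0102] [179. 147.]
top purple_coaster 0.94 [0.4307 0.0586 0.0194] [245. 255.]
top purple_coaster 0.6 [0.4835 0.3738 0.0121] [132. 237.]
top purple_coaster 0.55 [0.5991 0.249  0.0124] [177. 195.]
scene blue_glass_top 0.58 [ 0.6221 -0.0768  0.0289] [192. 190.]
scene green_glass_top 0.56 [ 0.6316 -0.272   0.0245] [132. 164.]
scene amber_glass_top 0.74 [0.5866 0.1055 0.029 ] [264. 212.]
scene amber_glass_top 0.56 [0.7506 0.1207 0.0488] [223. 251.]
scene purple_glass_top 0.89 [0.6073 0.2607 0.0266] [321. 248.]
scene purple_glass_top 0.7 [0.7407 0.2514 0.0252] [282. 287.]
scene purple_glass_top 0.69 [0.4907 0.3786 0.0261] [399. 241.]
scene purple_glass_top 0.65 [0.4347 0.0672 0.0256] [287. 175.]
scene blue_coaster 0.59 [ 0.6327 -0.0736  0.013 ] [190. 198.]
scene green_coaster 0.87 [ 0.6388 -0.2593  0.0096] [134. 172.]
scene green_coaster 0.32 [ 0.4322 -0.1338  0.0117] [224. 153.]
scene amber_coaster 0.97 [0.5974 0.1058 0.0134] [262. 220.]
scene purple_coaster 0.89 [0.6148 0.2642 0.0112] [320. 256.]
scene purple_coaster 0.79 [0.7509 0.2494 0.0118] [277. 294.]
scene purple_coaster 0.75 [0.4451 0.0698 0.0126] [285. 182.]
scene purple_coaster 0.66 [0.4987 0.3756 0.0125] [395. 247.]
```

Top image: blue is at (294,189), green at (362,184), amber at (230,203) and purple at (175,195). The red look-alikes are at (180,147), (133,237) and (245,255). Other things that could confuse: the blue and green glass bins at (190,68) and (340,62), the jar at (226,145), and the pale-green offcut at (184,255). I'll refine the centres by colour and check a crop.

```bash
python3 - <<'E'
from h import *
G={"blue":[.614,-.081],"green":[.63,-.275],"amber":[.578,.098],"purple":[.6,.25]}
hr={"blue":(110,130),"green":(45,75),"amber":(18,32),"purple":(135,160)}
for cam in ("top","scene"):
    c=manip.capture(cam); f=c["frame"]; hsv=cv2.cvtColor(f,cv2.COLOR_BGR2HSV)
    for n,g in G.items():
        u,v=map(int,proj(c,[*g,.025]))
        m=cv2.inRange(hsv,(hr[n][0],120,60),(hr[n][1],255,255)); w=np.zeros_like(m); w[v-24:v+24,u-30:u+30]=m[v-24:v+24,u-30:u+30]
        k,lab,st,ce=cv2.connectedComponentsWithStats(w); i=1+np.argmax(st[1:,4])
        cnt=np.argwhere(lab==i)[:,::-1].astype(np.float32)
        P=np.array([ray(c,a,b,.0253)[:2] for a,b in cnt],np.float32)*1000
        r=cv2.minAreaRect(P); print(cam,n,ce[i].round(1),st[i,4],"w",ray(c,*ce[i],.0253).round(4),"rect",np.round(r[0],1),np.round(r[1],1),round(r[2],1))
    if cam=="top":
        cv2.imwrite("pics/crop.png",cv2.resize(f[125:275,110:400],None,fx=2.7,fy=2.7,interpolation=cv2.INTER_CUBIC))
s=manip.read_state();R=s["eef_rot"]
print(R.T@(np.array([.614,-.081,.12])-s["eef_pos"])/.05, s["clock"])
E
```

```text
top blue [294.5 188. ] 395 w [ 0.6155 -0.0828  0.0253] rect [615.5 -82.7] [53.6 56.5] 88.9
top green [362.6 183.5] 393 w [ 0.6267 -0.2759  0.0253] rect [ 627.7 -275.5] [54.1 56.7] 88.2
top amber [229.7 202.3] 403 w [0.5768 0.0995 0.0253] rect [576.4 100. ] [53.1 58.6] 89.7
top purple [173.7 194.7] 401 w [0.5994 0.2551 0.0253] rect [599.6 255.2] [56.  55.4] 75.4
scene blue [191.6 189.6] 356 w [ 0.6192 -0.0803  0.0253] rect [618.6 -81. ] [56.7 57. ] 86.7
scene green [131.3 164. ] 283 w [ 0.6315 -0.2727  0.0253] rect [ 631.  -272.9] [56.9 55.3] 85.9
scene amber [264.7 211. ] 379 w [0.5796 0.1016 0.0253] rect [579.3 100.9] [54.  53.7] 2.1
scene purple [320.8 246.5] 524 w [0.6031 0.2572 0.0253] rect [602.3 256.8] [56.1 55.8] 75.2
[  2.01533925  -8.74616044 -11.43662752] 1.1
```

View pics/crop.png

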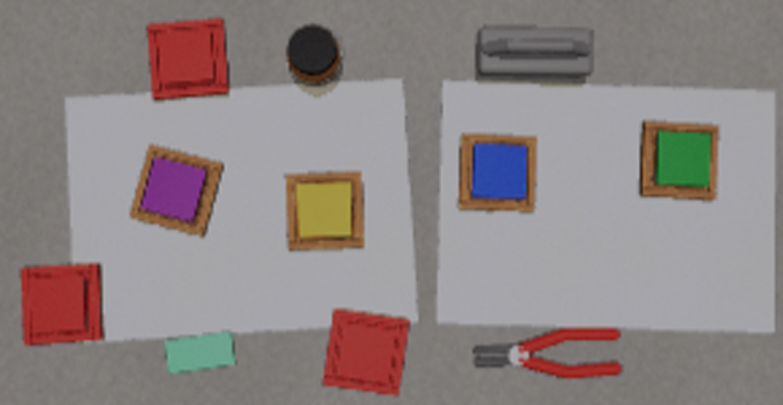

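The crop at (500,170), (685,158), (325,208) and (178,190) shows tan-rimmed coasters with blue, green, amber and purple glass, 56 mm square as given. The choice is clear, so I'll close the gripper and approach blue.

>>> move_arm([
  [0,-0.58,-0.76,0,0,0,0],
  [0,-0.58,-0.76,0,0,0,0],
  [0,-0.58,-0.76,0,0,0,0],
  [0,-0.58,-0.76,0,0,0,0],
  [0,-0.58,-0.76,0,0,0,0],
  [0,-0.58,-0.76,0,0,0,0],
  [0,-0.58,-0.76,0,0,0,0],
  [0,-0.58,-0.76,0,0,0,0],
  [0,-0.58,-0.76,0,0,0,0],
  [0,-0.58,-0.76,0,0,0,0],
  [0,0,0,0,0,0,0],
  [0,0,0,0,0,0,0],
])

```text
clock: 2.3
eef_pos: [0.4783, -0.2616, 0.2203]
eef_rot: [[0.004, 0.256, -0.967], [-0.006, -0.967, -0.256], [-1.0, 0.006, -0.002]]
force: [-0.4, -0.5, -0.6]
opening: 0.0027
```

```bash
cat > to.py <<'E'
from h import *
import sys
p=np.array(eval(sys.argv[1]))
s=manip.read_state();R=s["eef_rot"]
print("d",(R.T@(p-s["eef_pos"])/.05).round(3),"t",s["clock"],"pos",s["eef_pos"].round(4),"F",s["force"].round(2),"open",round(s["opening"],4),"\n",R.round(4),s["joint_pos"].round(1))
# rotation needed to make x axis straight down
print("rot tool units",(R.T@np.degrees(np.cross(R[:,0],[0,0,-1]))/8).round(3))
E
python3 to.py "[.617,-.082,.12]"
```

```text
d [ 1.994 -2.774 -3.597] t 2.3 pos [ 0.4783 -0.2616  0.2203] F [-0.44 -0.53 -0.56] open 0.0027 
 [[ 0.0035  0.2559 -0.9667]
 [-0.0057 -0.9667 -0.256 ]
 [-1.      0.0064 -0.0019]] [ 36.6  15.4 -15.1 105.2   4.9  59.6 -55.6]
rot tool units [-0.    -0.014 -0.046]
```

>>> move_arm([
  [0.3,-0.5,-0.65,0,0,0,0],
  [0.3,-0.5,-0.65,0,0,0,0],
  [0.3,-0.5,-0.65,0,0,0,0],
  [0.3,-0.5,-0.65,0,0,0,0],
  [0.3,-0.5,-0.65,0,0,0,0],
  [0.3,-0.3,-0.4,0,0,0,0],
  [0,0,0,0,0,0,0],
  [0,0,0,0,0,0,0],
])

```text
clock: 3.1
eef_pos: [0.6231, -0.0908, 0.1264]
eef_rot: [[0.004, 0.233, -0.972], [-0.014, -0.972, -0.233], [-1.0, 0.014, -0.001]]
force: [0.7, 0.0, 0.1]
opening: 0.0003
```

```bash
python3 to.py "[.617,-.082,.07]"
```

```text
d [ 1.125 -0.215  0.078] t 3.1 pos [ 0.6231 -0.0908  0.1264] F [0.73 0.05 0.12] open 0.0003 
 [[ 0.0043  0.2334 -0.9724]
 [-0.0135 -0.9723 -0.2335]
 [-0.9999  0.0141 -0.0011]] [ 16.5  28.8 -17.   99.3  11.1  53.2 -81.7]
rot tool units [ 0.    -0.008 -0.101]
```

>>> move_arm([
  [0.4,-0.1,0.04,0,0,-0.1,0],
  [0.4,-0.1,0.04,0,0,0,0],
  [0.3,0,0,0,0,0,0],
  [0,0,0,0,0,0,0],
  [0,0,0,0,0,0,0],
])

```text
clock: 3.6
eef_pos: [0.6161, -0.0942, 0.0734]
eef_rot: [[0.005, 0.219, -0.976], [-0.006, -0.976, -0.219], [-1.0, 0.007, -0.004]]
force: [-0.3, 0.3, 0.9]
opening: 0.0004
```

```bash
python3 to.py "[.617,-.082,.05]"; python3 - <<'E'
from h import *
c=manip.capture("wrist"); cv2.imwrite("pics/w1.png",c["frame"])
c=manip.capture("scene"); u,v=map(int,proj(c,[.617,-.082,.025])); cv2.imwrite("pics/s1.png",cv2.resize(c["frame"][v-80:v+50,u-80:u+80],None,fx=4,fy=4))
E
```

```text
d [ 0.466 -0.237 -0.07 ] t 3.6 pos [ 0.6161 -0.0942  0.0734] F [-0.27  0.34  0.92] open 0.0004 
 [[ 0.0053  0.2194 -0.9756]
 [-0.0061 -0.9756 -0.2195]
 [-1.      0.0072 -0.0038]] [ 16.5  31.9 -16.2 102.4  12.1  47.1 -82.9]
rot tool units [-0.    -0.027 -0.051]
```

View pics/w1.png

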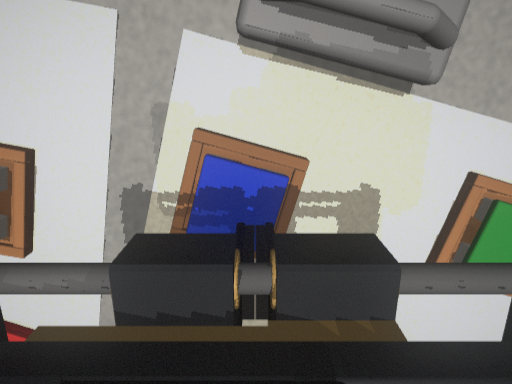

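View pics/s1.png

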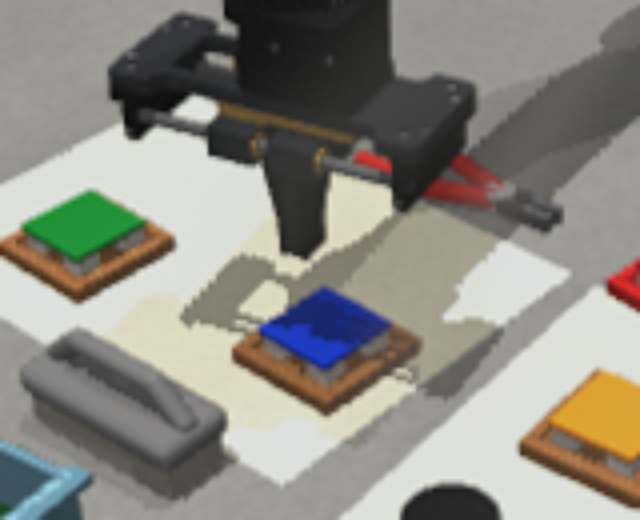

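>>> move_arm([
  [0.0,-0.15,-0.01,0,0,-0.05,0],
  [0.0,-0.12,-0.01,0,0,0,0],
  [0.2,-0.05,-0.01,0,0,0,0],
  [0,0,0,0,0,0,0],
])

```text
clock: 4.1
eef_pos: [0.6158, -0.0761, 0.0654]
eef_rot: [[0.009, 0.22, -0.975], [0.001, -0.975, -0.22], [-1.0, 0.001, -0.009]]
force: [0.4, -0.4, -0.3]
opening: -0.0
```

```bash
python3 to.py "[.617,-.082,.05]"
```

```text
d [0.307 0.12  0.004] t 4.1 pos [ 0.6158 -0.0761  0.0654] F [ 0.36 -0.43 -0.26] open -0.0 
 [[ 8.600e-03  2.203e-01 -9.754e-01]
 [ 1.300e-03 -9.754e-01 -2.203e-01]
 [-1.000e+00  7.000e-04 -8.700e-03]] [ 15.2  32.2 -16.4 103.1  12.   45.8 -84.4]
rot tool units [-0.    -0.062 -0.005]
```

>>> move_arm([
  [0.12,0.08,0,0,0,0,0],
  [0.12,0.04,0,0,0,0,0],
  [0.0,0,0,0,0,0,0],
  [0,0,0,0,0,0,0],
])

```text
clock: 4.5
eef_pos: [0.6171, -0.0824, 0.0515]
eef_rot: [[0.007, 0.221, -0.975], [0.001, -0.975, -0.221], [-1.0, 0.001, -0.007]]
force: [0.5, 0.3, -0.2]
opening: 0.0003
```

```bash
python3 to.py "[.617,-.082,.043]"
```

```text
d [ 0.169 -0.009  0.001] t 4.5 pos [ 0.6171 -0.0824  0.0515] F [ 0.48  0.31 -0.16] open 0.0003 
 [[ 7.400e-03  2.207e-01 -9.753e-01]
 [ 1.100e-03 -9.753e-01 -2.207e-01]
 [-1.000e+00  6.000e-04 -7.500e-03]] [ 15.5  33.4 -16.1 103.2  12.4  44.6 -84.1]
rot tool units [-0.    -0.054 -0.004]
```

Excellent xy. Tips are about 1.5 mm above the glass; press in small steps.

>>> move_arm([
  [0.06,0,0,0,0,0,0],
  [0.04,0,0,0,0,0,0],
  [0.0,0,0,0,0,0,0],
])

```text
clock: 4.8
eef_pos: [0.6173, -0.0828, 0.0461]
eef_rot: [[0.008, 0.22, -0.975], [0.001, -0.975, -0.22], [-1.0, 0.001, -0.008]]
force: [-0.7, -0.5, 0.0]
opening: 0.0004
```

```bash
python3 - <<'E'
from h import *
for i in range(3): print(manip.read_state()["force"].round(2), manip.read_state()["eef_pos"].round(4)); c=manip.capture("scene")
u,v=map(int,proj(c,[.617,-.082,.025])); cv2.imwrite("pics/s2.png",cv2.resize(c["frame"][v-50:v+40,u-60:u+60],None,fx=6,fy=6,interpolation=cv2.INTER_CUBIC))
print(manip.read_state()["force"].round(2))
E
```

```text
[-0.73 -0.49  0.02] [ 0.6173 -0.0828  0.0461]
[-0.15 -0.16  0.23] [ 0.6173 -0.0827  0.0462]
[ 0.61 -0.71 -0.53] [ 0.6174 -0.0827  0.0464]
[ 0.62  1.04 -0.02]
```

View pics/s2.png

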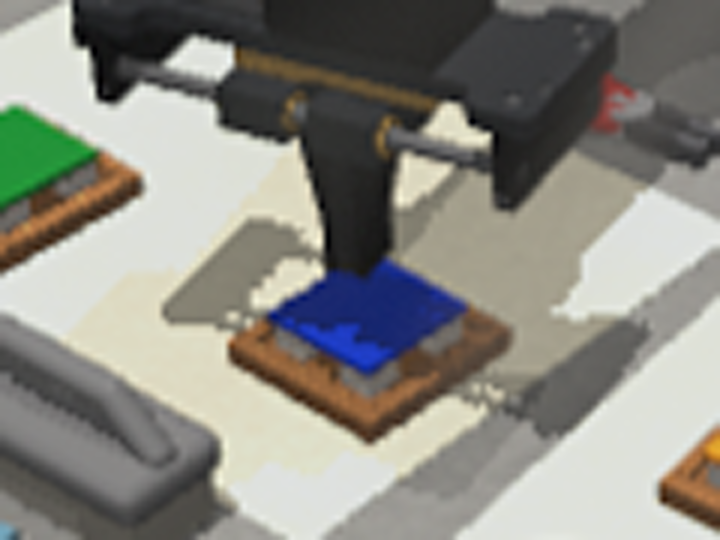

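```bash
python3 - <<'E'
from h import *
c=manip.capture("scene"); s=manip.read_state();R=s["eef_rot"]
u,v=map(int,proj(c,[.617,-.082,.025]))
t=s["eef_pos"]+.025*R[:,0]
pix=lambda p:np.round((np.array(proj(c,p))-[u-60,v-50])*6)
print("tip",t.round(4),pix(t))
for a in(-1,1):
  for b in(-1,1): print(pix(t+a*.015*R[:,1]+b*.0095*R[:,2]))
for dz in (0.01,.02,.03): print(dz,pix(t+[0,0,dz]))
for a in(-1,1):
  for b in(-1,1): print("glass",pix([.617+a*.028,-.082+b*.028,.025]))
c=manip.capture("wrist");print(c["xyz"],proj(c,t),proj(c,t+[0,0,.02])); cv2.imwrite("pics/w2.png",c["frame"])
c=manip.capture("top");print(proj(c,t)); 
E
```

```text
tip [ 0.6177 -0.0827  0.0215] [362. 313.]
[384. 336.]
[408. 310.]
[317. 317.]
[341. 291.]
0.01 [361. 293.]
0.02 [359. 272.]
0.03 [358. 252.]
glass [359. 247.]
glass [465. 298.]
glass [263. 314.]
glass [370. 368.]
[ 0.6900981  -0.06726566  0.21075585] (np.float64(252.82807387609952), np.float64(222.53727601612803)) (np.float64(252.6615245419259), np.float64(236.22081733407407))
(np.float64(294.2962329555208), np.float64(187.32286583841935))
```

View pics/w2.png

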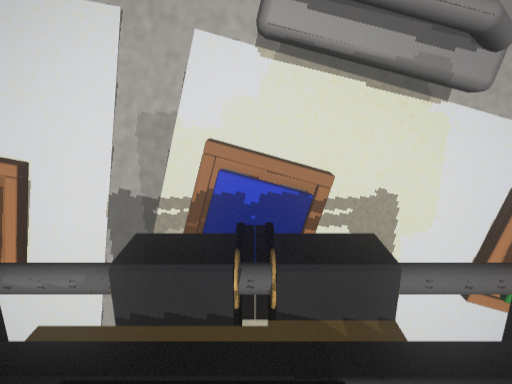

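```bash
python3 - <<'E'
from h import *
s=manip.read_state();R=s["eef_rot"]
t=s["eef_pos"]+.025*R[:,0]
c=manip.capture("wrist")
for b in (-.0095,.0095):
  for z in (0,.01,.02,.03):
    print(b,z,[np.round(proj(c,t+b*R[:,2]+a*R[:,1]+[0,0,z]),0) for a in(-.008,.008)])
for a in(-1,1):
  for b in(-1,1): print("glass",np.round(proj(c,[.617+a*.028,-.082+b*.028,.025])), "base",np.round(proj(c,[.617+a*.04,-.082+b*.04,.012])))
cv2.imwrite("pics/w3.png",cv2.resize(c["frame"][130:340,150:350],None,fx=3,fy=2.8,interpolation=cv2.INTER_CUBIC))
c=manip.capture("scene");f=c["frame"]
u,v=map(int,proj(c,[.617,-.082,.04])); cv2.imwrite("pics/s3.png",cv2.resize(f[v-30:v+35,u-40:u+40],None,fx=9,fy=9,interpolation=cv2.INTER_CUBIC))
E
```

```text
-0.0095 0 [array([239., 207.]), array([266., 207.])]
-0.0095 0.01 [array([238., 213.]), array([267., 213.])]
-0.0095 0.02 [array([237., 220.]), array([268., 220.])]
-0.0095 0.03 [array([236., 227.]), array([269., 227.])]
0.0095 0 [array([239., 237.]), array([266., 237.])]
0.0095 0.01 [array([239., 244.]), array([267., 244.])]
0.0095 0.02 [array([238., 252.]), array([267., 252.])]
0.0095 0.03 [array([237., 261.]), array([268., 261.])]
glass [286. 277.] base [298. 286.]
glass [196. 259.] base [177. 262.]
glass [311. 191.] base [332. 170.]
glass [213. 169.] base [199. 140.]
```

View pics/w3.png

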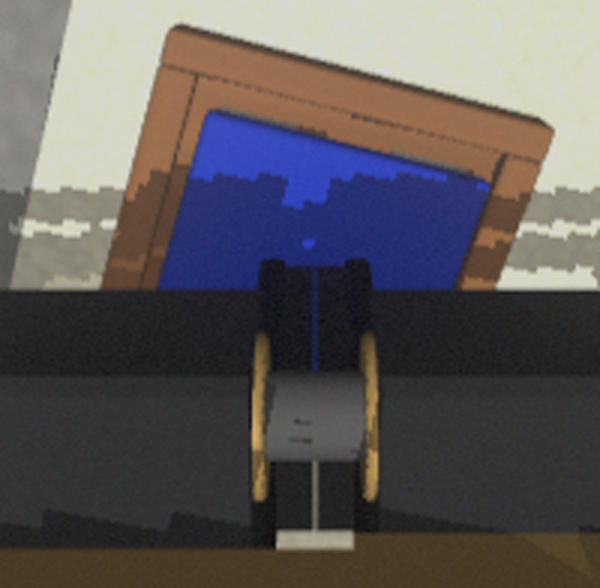

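View pics/s3.png

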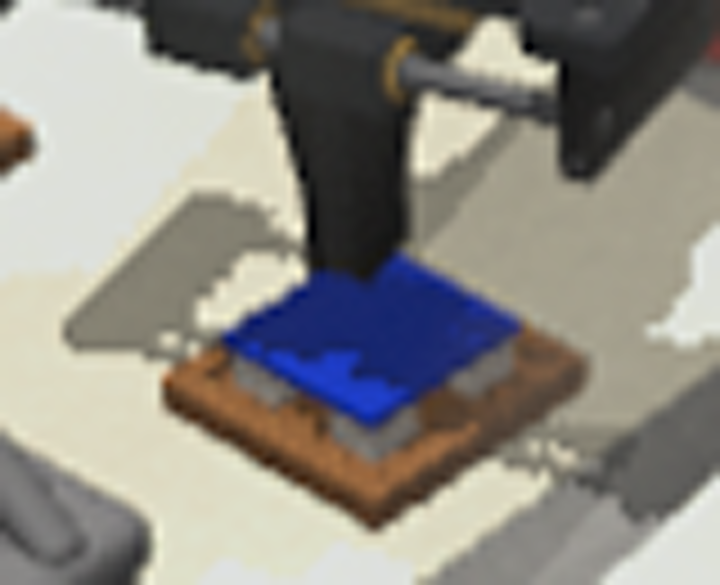

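Both views put the fingertips about 23 mm higher than nose_length predicts: scene crop tip at (362,275) against a predicted 313, wrist edge at row 223 against 207. With force near zero, there is no contact yet. I'll trust the pictures and force rather than the nominal length, and go down in small, force-watched steps.

>>> move_arm([
  [0.08,0,0,0,0,0,0],
  [0.08,0,0,0,0,0,0],
  [0.0,0,0,0,0,0,0],
])

```text
clock: 5.5
eef_pos: [0.6175, -0.0827, 0.0379]
eef_rot: [[0.008, 0.22, -0.975], [0.001, -0.975, -0.22], [-1.0, 0.001, -0.008]]
force: [0.4, -0.2, 0.6]
opening: 0.0004
```

```bash
cat > v.py <<'E'
from h import *
import sys
g=eval(sys.argv[1]); n=sys.argv[2]
F=[];
for i in range(4):
    c=manip.capture("scene") ; s=manip.read_state();F.append(s["force"])
u,v=map(int,proj(c,[*g,.03])); cv2.imwrite(f"pics/{n}.png",cv2.resize(c["frame"][v-30:v+35,u-40:u+40],None,fx=9,fy=9,interpolation=cv2.INTER_CUBIC))
print(np.mean(F,0).round(2),s["eef_pos"].round(4),s["clock"])
E
python3 v.py "[.617,-.082]" s4; python3 to.py "[.617,-.082,.03]"
```

```text
[-0.21 -0.35 -0.25] [ 0.6181 -0.0827  0.0386] 5.7
d [ 0.173 -0.02   0.019] t 5.7 pos [ 0.6181 -0.0827  0.0386] F [-0.42  0.18 -0.89] open 0.0003 
 [[ 9.700e-03  2.203e-01 -9.754e-01]
 [ 8.000e-04 -9.754e-01 -2.203e-01]
 [-1.000e+00  1.300e-03 -9.600e-03]] [ 15.2  34.4 -15.8 103.6  12.9  43.2 -84.5]
rot tool units [ 0.    -0.069 -0.009]
```

View pics/s4.png

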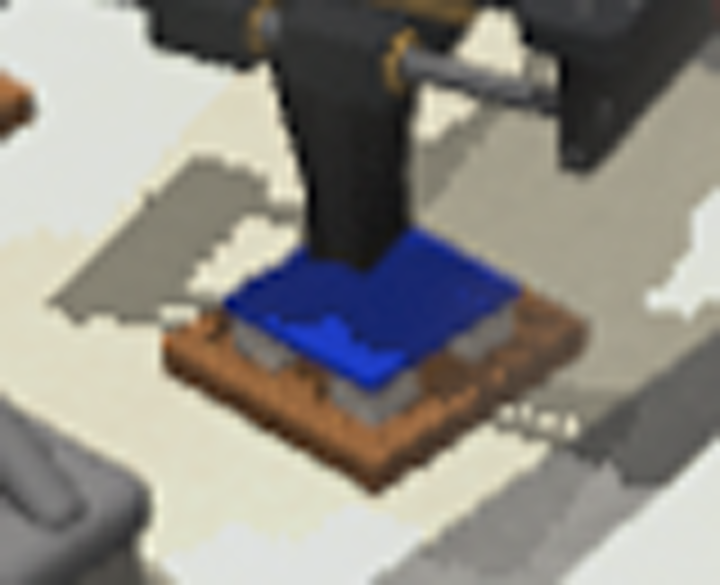

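>>> move_arm([
  [0.08,0,0,0,0,0,0],
  [0.08,0,0,0,0,0,0],
  [0.0,0,0,0,0,0,0],
])

```text
clock: 6.0
eef_pos: [0.6184, -0.0828, 0.0303]
eef_rot: [[0.01, 0.22, -0.975], [0.001, -0.975, -0.22], [-1.0, 0.002, -0.01]]
force: [0.0, 0.5, 0.4]
opening: 0.0004
```

```bash
python3 v.py "[.617,-.082]" s5
```

```text
[ 0.12  0.4  -0.04] [ 0.6188 -0.0828  0.031 ] 6.2
```

View pics/s5.png

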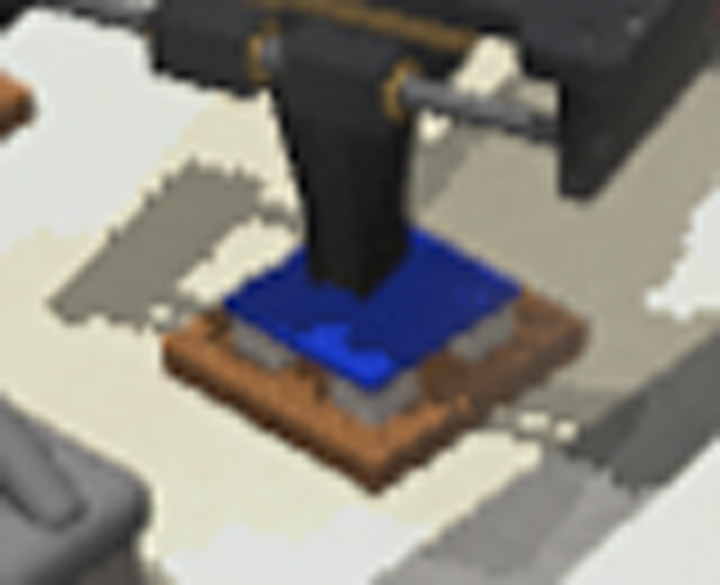

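>>> move_arm([
  [0.07,0,0,0,0,0,0],
  [0.05,0,0,0,0,0,0],
  [0.0,0,0,0,0,0,0],
])

```text
clock: 6.5
eef_pos: [0.6191, -0.0828, 0.0248]
eef_rot: [[0.012, 0.22, -0.975], [0.001, -0.975, -0.22], [-1.0, 0.002, -0.012]]
force: [-0.4, 0.4, -0.6]
opening: 0.0001
```

```bash
python3 v.py "[.617,-.082]" s6
```

```text
[-0.28  0.22  0.18] [ 0.6194 -0.0828  0.0252] 6.7
```

View pics/s6.png

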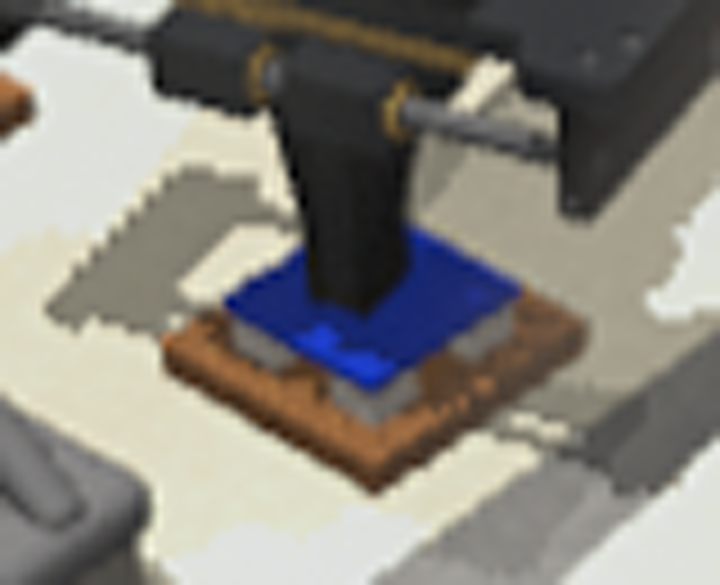

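```bash
python3 - <<'E'
from h import *
c=manip.capture("scene"); s=manip.read_state();R=s["eef_rot"]
u,v=map(int,proj(c,[.617,-.082,.03]))
for z in (.02,.025,.03,.035,.04):
    q=s["eef_pos"].copy(); q[2]=z
    print(z,[np.round((np.array(proj(c,q+a*R[:,1]+b*R[:,2]))-[u-40,v-30])*9) for a,b in((-.008,-.0095),(.008,-.0095),(-.008,.0095))])
E
```

```text
0.02 [array([368., 334.]), array([315., 318.]), array([404., 294.])]
0.025 [array([367., 319.]), array([313., 303.]), array([402., 279.])]
0.03 [array([366., 304.]), array([312., 288.]), array([401., 264.])]
0.035 [array([365., 288.]), array([311., 273.]), array([400., 249.])]
0.04 [array([364., 273.]), array([309., 257.]), array([399., 234.])]
```

>>> move_arm([
  [0.06,0,0,0,0,0,0],
  [0.04,0,0,0,0,0,0],
  [0.0,0,0,0,0,0,0],
])

```text
clock: 7.05
eef_pos: [0.6198, -0.0828, 0.0209]
eef_rot: [[0.013, 0.22, -0.975], [0.0, -0.976, -0.22], [-1.0, 0.003, -0.013]]
force: [-1.1, 0.2, 0.1]
opening: 0.0005
```

```bash
python3 v.py "[.617,-.082]" s7
```

```text
[-0.5  -0.61  0.53] [ 0.6198 -0.0828  0.0209] 7.25
```

View pics/s7.png

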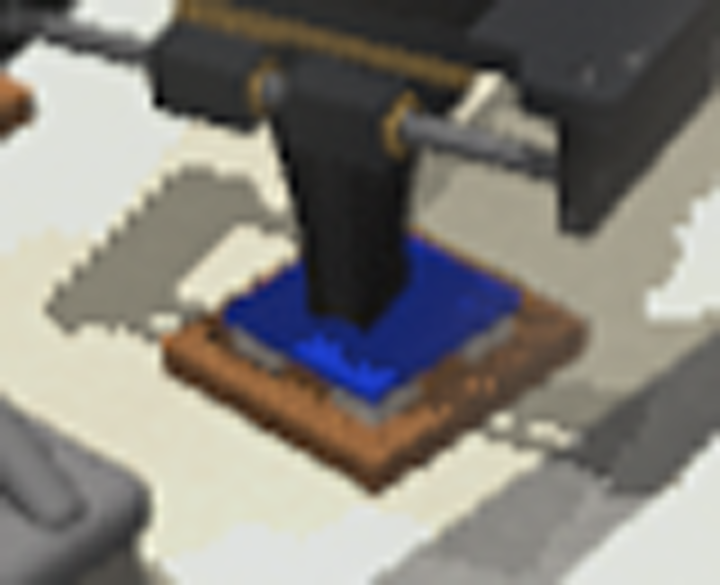

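The glass front corner fell from row 390 to 403, about 4 mm, so contact begins with the reported TCP at ≈25 mm. The tips therefore lie at the reported TCP height, and the force reading does not show the few newtons. I'll finish the press by geometry, to TCP z ≈ 0.017.

>>> move_arm([
  [0.06,0,0,0,0,0,0],
  [0.03,0,0,0,0,0,0],
  [0.0,0,0,0,0,0,0],
])

```text
clock: 7.55
eef_pos: [0.6198, -0.0828, 0.0168]
eef_rot: [[0.013, 0.22, -0.975], [0.0, -0.976, -0.22], [-1.0, 0.003, -0.013]]
force: [-1.4, 0.4, 1.9]
opening: 0.0003
```

```bash
python3 v.py "[.617,-.082]" s8
```

```text
[-0.69 -0.07  2.98] [ 0.6199 -0.0828  0.0168] 7.75
```

View pics/s8.png

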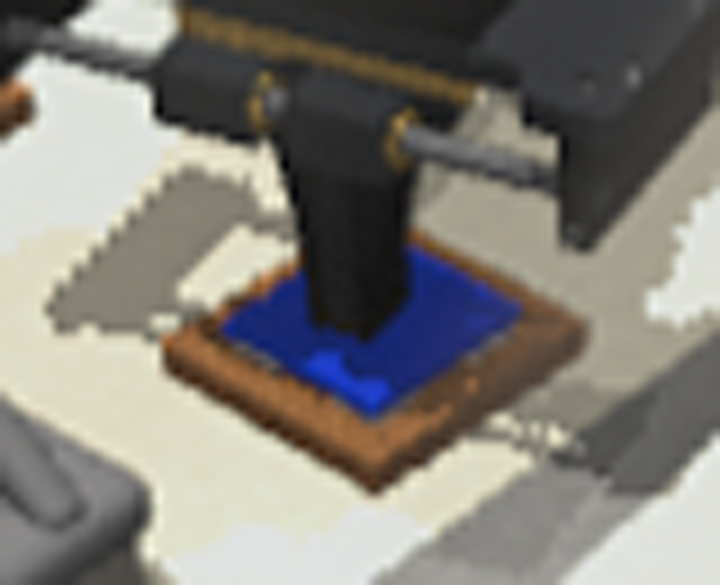

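Front corner is now at row 417, about 8.5 mm down, with force up to ~3 N. Blue is done. Lift and go to green.

>>> move_arm([
  [-0.2,0,0,0,0,0,0],
  [-0.5,0,0,0,-0.09,0,0],
  [-0.6,0,0,0,0,0,0],
  [0,0.7,0.16,0,0,0,0],
  [0,0.7,0.16,0,0,0,0],
  [0,0.7,0.16,0,0,0,0],
  [0,0.7,0.16,0,0,0,0],
  [0,0.6,0.16,0,0,0,0],
  [0,0,0,0,0,0,0],
  [0,0,0,0,0,0,0],
])

```text
clock: 8.75
eef_pos: [0.6209, -0.262, 0.0888]
eef_rot: [[0.008, 0.225, -0.974], [-0.003, -0.974, -0.225], [-1.0, 0.005, -0.007]]
force: [0.0, 0.0, 0.9]
opening: 0.0007
```

```bash
python3 to.py "[.629,-.274,.04]"; python3 v.py "[.617,-.082]" s9
```

```text
d [ 0.978  0.265 -0.097] t 8.75 pos [ 0.6209 -0.262   0.0888] F [0.01 0.05 0.91] open 0.0007 
 [[ 0.0079  0.2248 -0.9744]
 [-0.0028 -0.9744 -0.2248]
 [-1.      0.0045 -0.0071]] [ 30.   34.7 -15.5  94.6  11.2  51.8 -66.8]
rot tool units [ 0.    -0.051 -0.033]
[ 0.37  0.09 -0.34] [ 0.6211 -0.2602  0.0887] 8.95
```

View pics/s9.png

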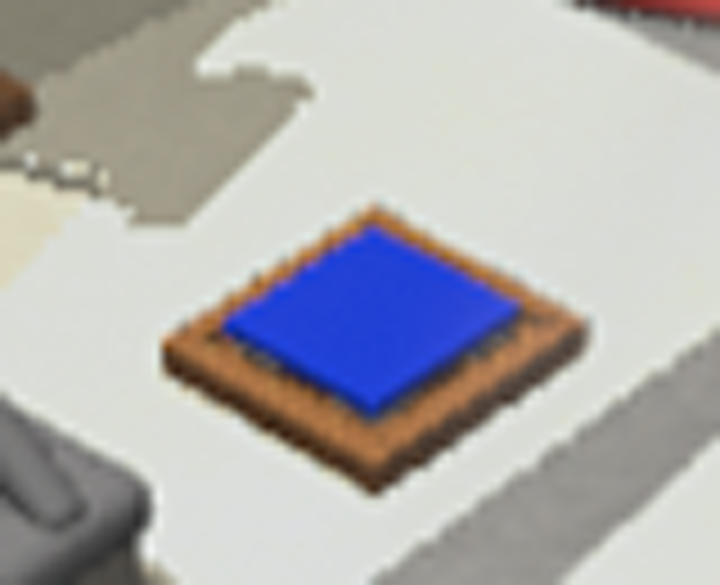

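Blue stayed down (front corner at row 417) and the coaster did not shift. Next is the descent over green.

>>> move_arm([
  [0.3,0.15,-0.06,0,-0.05,-0.03,0],
  [0.3,0.1,-0.04,0,0,0,0],
  [0.2,0.03,0,0,0,0,0],
  [0,0,0,0,0,0,0],
  [0,0,0,0,0,0,0],
])

```text
clock: 9.45
eef_pos: [0.6303, -0.2695, 0.0434]
eef_rot: [[-0.003, 0.233, -0.972], [0.003, -0.972, -0.233], [-1.0, -0.003, 0.003]]
force: [-0.2, -0.4, -0.0]
opening: 0.0006
```

```bash
python3 to.py "[.629,-.274,.03]"; python3 v.py "[.629,-.274]" g1
```

```text
d [0.268 0.083 0.046] t 9.45 pos [ 0.6303 -0.2695  0.0434] F [-0.16 -0.38 -0.04] open 0.0006 
 [[-0.0033  0.2332 -0.9724]
 [ 0.0025 -0.9724 -0.2333]
 [-1.     -0.0032  0.0026]] [ 29.7  38.9 -14.9  93.8  12.2  49.2 -66.6]
rot tool units [-0.     0.019  0.023]
[ 0.05  0.17 -0.48] [ 0.6308 -0.2698  0.0448] 9.65
```

View pics/g1.png

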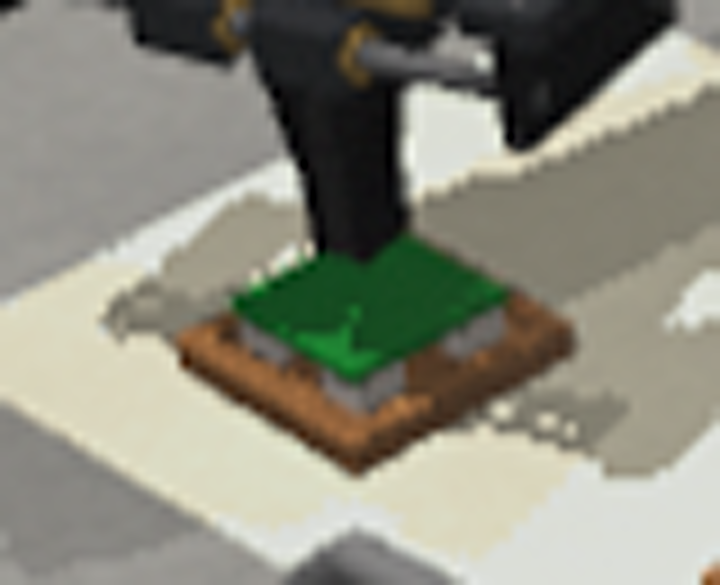

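>>> move_arm([
  [0.1,0.06,0.02,0,0,0,0],
  [0.1,0.02,0.02,0,0,0,0],
  [0.05,0,0,0,0,0,0],
  [0,0,0,0,0,0,0],
])

```text
clock: 10.05
eef_pos: [0.6301, -0.275, 0.0327]
eef_rot: [[0.001, 0.233, -0.973], [0.0, -0.973, -0.233], [-1.0, -0.0, -0.001]]
force: [0.3, -0.1, 0.4]
opening: 0.0002
```

```bash
python3 to.py "[.629,-.274,.017]"
```

```text
d [ 0.313 -0.025  0.018] t 10.05 pos [ 0.6301 -0.275   0.0327] F [ 0.33 -0.13  0.4 ] open 0.0002 
 [[ 7.000e-04  2.327e-01 -9.725e-01]
 [ 5.000e-04 -9.725e-01 -2.327e-01]
 [-1.000e+00 -3.000e-04 -8.000e-04]] [ 30.   39.7 -14.7  93.9  12.5  48.  -66.4]
rot tool units [ 0.    -0.005  0.002]
```

>>> move_arm([
  [0.08,0,0,0,0,0,0],
  [0.08,0,0,0,0,0,0],
  [0.07,0,0,0,0,0,0],
  [0,0,0,0,0,0,0],
])

```text
clock: 10.45
eef_pos: [0.6306, -0.2751, 0.0208]
eef_rot: [[0.001, 0.233, -0.973], [0.0, -0.973, -0.233], [-1.0, 0.0, -0.001]]
force: [0.1, 0.1, -0.2]
opening: 0.0008
```

```bash
python3 v.py "[.629,-.274]" g2
```

```text
[-0.12 -0.18 -0.05] [ 0.6306 -0.2751  0.0212] 10.65
```

View pics/g2.png

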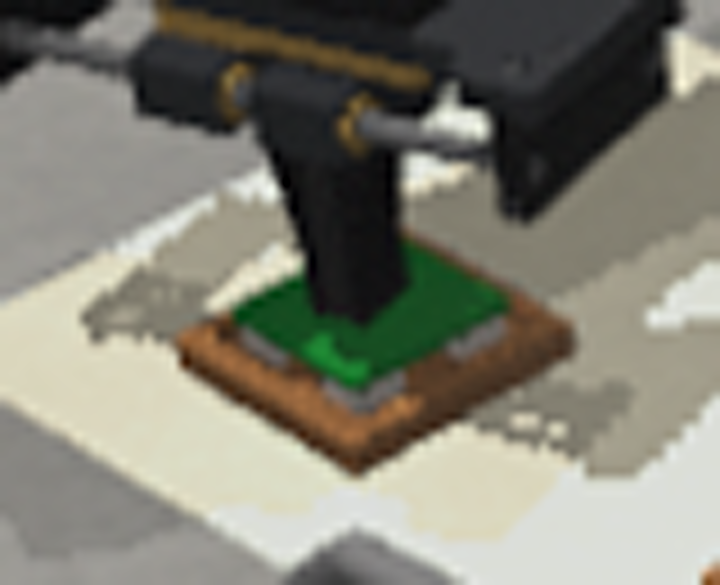

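Corner at row 390 (from 380): ~3.5 mm so far. About 4.5 mm more.

>>> move_arm([
  [0.06,0,0,0,0,0,0],
  [0.035,0,0,0,0,0,0],
  [0,0,0,0,0,0,0],
])

```text
clock: 10.95
eef_pos: [0.6309, -0.2753, 0.0174]
eef_rot: [[0.002, 0.233, -0.973], [-0.0, -0.973, -0.233], [-1.0, 0.001, -0.002]]
force: [0.2, 0.4, 0.6]
opening: 0.0004
```

```bash
python3 v.py "[.629,-.274]" g3
```

```text
[-0.75  0.37  1.27] [ 0.6309 -0.2752  0.0174] 11.15
```

View pics/g3.png

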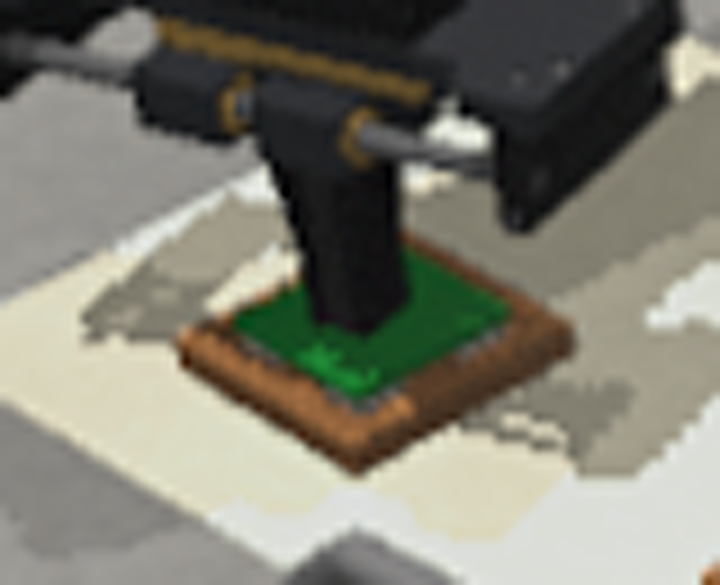

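>>> move_arm([
  [0.04,0,0,0,0,0,0],
  [0,0,0,0,0,0,0],
])

```text
clock: 11.35
eef_pos: [0.6309, -0.2752, 0.0156]
eef_rot: [[0.002, 0.233, -0.973], [-0.0, -0.973, -0.233], [-1.0, 0.001, -0.002]]
force: [0.9, -0.5, -0.3]
opening: 0.0003
```

```bash
python3 to.py "[.578,.1005,.08]"
```

```text
d [-1.293 -7.553 -0.721] t 11.35 pos [ 0.6309 -0.2752  0.0156] F [ 0.87 -0.55 -0.3 ] open 0.0003 
 [[ 2.200e-03  2.326e-01 -9.726e-01]
 [-4.000e-04 -9.726e-01 -2.326e-01]
 [-1.000e+00  9.000e-04 -2.100e-03]] [ 29.7  40.9 -14.3  94.3  12.9  46.3 -66.8]
rot tool units [ 0.    -0.015 -0.006]
```

>>> move_arm([
  [-0.2,0,0,0,0,0,0],
  [-0.6,0,0,0,0,0,0],
  [-0.7,0,0,0,0,0,0],
  [0,-0.8,-0.08,0,0,0,0],
  [0,-0.8,-0.08,0,0,0,0],
  [0,-0.8,-0.08,0,0,0,0],
  [0,-0.8,-0.08,0,0,0,0],
  [0,-0.8,-0.08,0,0,0,0],
  [0,-0.8,-0.08,0,0,0,0],
  [0,-0.8,-0.08,0,0,0,0],
  [0,-0.8,-0.08,0,0,0,0],
  [0,0,0,0,0,0,0],
])

```text
clock: 12.55
eef_pos: [0.5898, 0.053, 0.0975]
eef_rot: [[0.013, 0.227, -0.974], [-0.0, -0.974, -0.227], [-1.0, 0.003, -0.012]]
force: [0.3, 0.9, 0.4]
opening: 0.0004
```

```bash
python3 to.py "[.578,.1005,.05]"; python3 v.py "[.629,-.274]" g4
```

```text
d [ 0.946 -0.982  0.024] t 12.55 pos [0.5898 0.053  0.0975] F [0.3  0.93 0.43] open 0.0004 
 [[ 1.250e-02  2.272e-01 -9.738e-01]
 [-3.000e-04 -9.738e-01 -2.272e-01]
 [-9.999e-01  3.200e-03 -1.210e-02]] [  4.7  27.8 -18.4 106.   11.8  47.4 -96.5]
rot tool units [ 0.    -0.087 -0.023]
[-0.04 -0.32 -0.02] [0.591  0.043  0.0967] 12.75
```

View pics/g4.png

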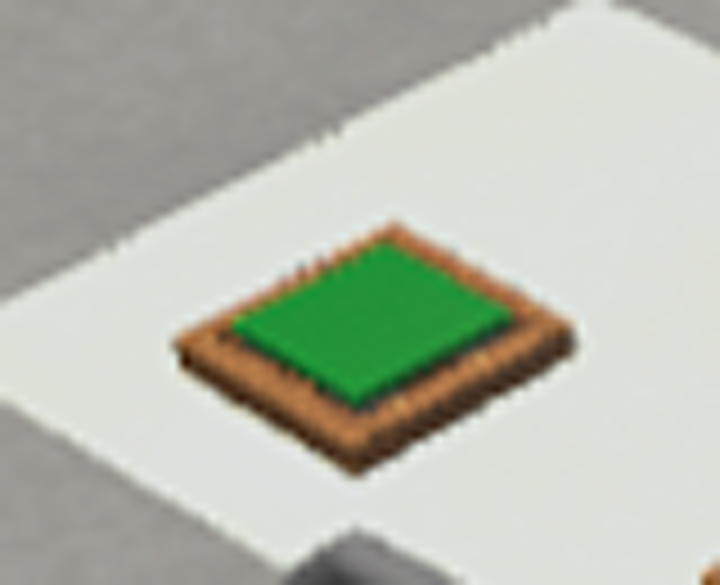

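Green is down and unmoved (corner at row ~408, from 380, ≈9 mm). Now amber.

>>> move_arm([
  [0.1,-0.6,0,0,-0.09,-0.02,0],
  [0.3,-0.45,0.03,0,0,0,0],
  [0.3,-0.1,0,0,0,0,0],
  [0.2,0,0,0,0,0,0],
  [0,0,0,0,0,0,0],
  [0,0,0,0,0,0,0],
])

```text
clock: 13.35
eef_pos: [0.5807, 0.0861, 0.0489]
eef_rot: [[0.0, 0.196, -0.981], [-0.012, -0.981, -0.196], [-1.0, 0.012, 0.002]]
force: [-0.1, -0.6, 0.1]
opening: 0.0003
```

```bash
python3 to.py "[.578,.1005,.032]"; python3 v.py "[.578,.1005]" a1
```

```text
d [ 0.335 -0.297 -0.005] t 13.35 pos [0.5807 0.0861 0.0489] F [-0.1  -0.59  0.07] open 0.0003 
 [[ 3.000e-04  1.958e-01 -9.806e-01]
 [-1.210e-02 -9.806e-01 -1.958e-01]
 [-9.999e-01  1.200e-02  2.100e-03]] [  -0.3   31.3  -16.8  107.8   13.8   42.9 -103.7]
rot tool units [-0.     0.015 -0.086]
[-0.03  0.24 -0.06] [0.5808 0.0872 0.0497] 13.55
```

View pics/a1.png

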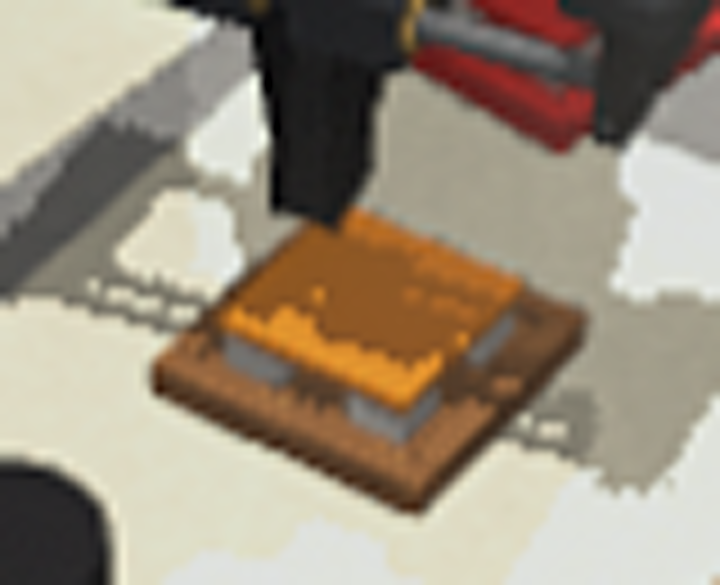

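Amber's front corner is at row 408; tips are 13 mm short in y and still above the glass. I'll correct sideways first.

>>> move_arm([
  [0,-0.15,0,0,0,-0.08,0],
  [0,-0.1,0,0,0,0,0],
  [0.1,0,0,0,0,0,0],
  [0.1,0,0,0,0,0,0],
  [0,0,0,0,0,0,0],
])

```text
clock: 14.05
eef_pos: [0.5789, 0.101, 0.0401]
eef_rot: [[0.002, 0.197, -0.98], [0.001, -0.98, -0.197], [-1.0, -0.001, -0.002]]
force: [0.1, -0.3, 1.1]
opening: 0.0004
```

```bash
python3 to.py "[.578,.1005,.032]"
```

```text
d [0.163 0.007 0.02 ] t 14.05 pos [0.5789 0.101  0.0401] F [ 0.15 -0.34  1.13] open 0.0004 
 [[ 0.0016  0.1973 -0.9803]
 [ 0.0013 -0.9803 -0.1973]
 [-1.     -0.001  -0.0019]] [  -1.1   32.1  -17.1  108.1   13.5   41.6 -104.6]
rot tool units [-0.    -0.013  0.007]
```

>>> move_arm([
  [0.1,0,0,0,0,0,0],
  [0.1,0,0,0,0,0,0],
  [0.1,0,0,0,0,0,0],
  [0.08,0,0,0,0,0,0],
  [0,0,0,0,0,0,0],
])

```text
clock: 14.55
eef_pos: [0.5792, 0.1009, 0.0194]
eef_rot: [[0.002, 0.197, -0.98], [0.001, -0.98, -0.197], [-1.0, -0.001, -0.002]]
force: [0.2, 0.5, 0.1]
opening: 0.0008
```

```bash
python3 v.py "[.578,.1005]" a2
```

```text
[-0.38 -0.44  0.24] [0.5792 0.1009 0.0198] 14.75
```

View pics/a2.png

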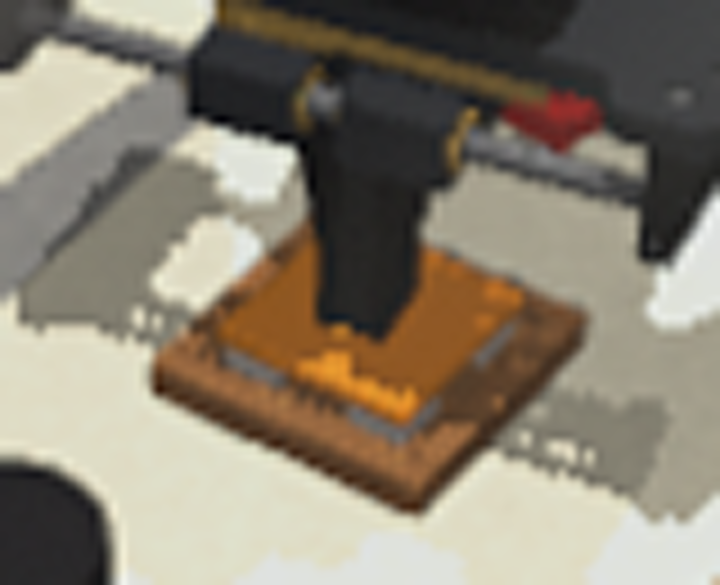

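Corner at row 425 (from 408): ~5 mm. About 3.5 mm more.

>>> move_arm([
  [0.06,0,0,0,0,0,0],
  [0.04,0,0,0,0,0,0],
  [0,0,0,0,0,0,0],
])

```text
clock: 15.05
eef_pos: [0.5795, 0.101, 0.0157]
eef_rot: [[0.003, 0.197, -0.98], [0.001, -0.98, -0.197], [-1.0, -0.0, -0.003]]
force: [-0.1, -0.5, -0.0]
opening: 0.0001
```

```bash
python3 v.py "[.578,.1005]" a3
```

```text
[0.63 0.16 0.7 ] [0.5795 0.101  0.0156] 15.25
```

View pics/a3.png

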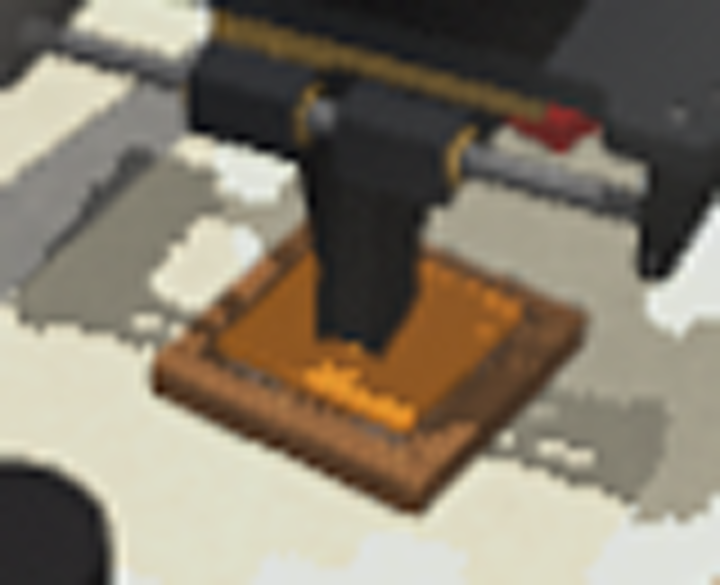

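Corner at row ~436, ≈9 mm. Lift away and check all of it.

>>> move_arm([
  [-0.2,0,0,0,0,0,0],
  [-0.6,0,0,0,0,0,0],
  [-0.9,0,0,0,0,0,0],
  [-0.9,0,0,0,0,0,0],
  [0,0.8,0,0,0,0,0],
  [0,0.8,0,0,0,0,0],
  [0,0.8,0,0,0,0,0],
  [0,0.8,0,0,0,0,0],
  [0,0.8,0,0,0,0,0],
  [0,0.8,0,0,0,0,0],
  [0,0,0,0,0,0,0],
  [0,0,0,0,0,0,0],
])

```text
clock: 16.45
eef_pos: [0.6303, -0.141, 0.1587]
eef_rot: [[0.011, 0.203, -0.979], [0.001, -0.979, -0.203], [-1.0, 0.001, -0.011]]
force: [-0.1, 1.1, -0.8]
opening: 0.0003
```

```bash
python3 - <<'E'
from h import *
c=manip.capture("scene"); f=c["frame"]; cv2.imwrite("pics/end.png",cv2.resize(f[130:320,70:430],None,fx=2.2,fy=2.2,interpolation=cv2.INTER_CUBIC))
f0=cv2.imread("pics/scene0.png")
tops={"blue":(.617,-.082),"green":(.629,-.274),"amber":(.578,.1005),"purple":(.601,.256)}
hr={"blue":(110,130),"green":(45,75),"amber":(10,24),"purple":(135,160)}
for n,g in tops.items():
    u,v=map(int,proj(c,[*g,.022])); out=[]
    for im in(f0,f):
        m=cv2.inRange(cv2.cvtColor(im,cv2.COLOR_BGR2HSV),(hr[n][0],190 if n=="amber" else 120,60),(hr[n][1],255,255))[v-24:v+24,u-32:u+32]
        k,l,st,ce=cv2.connectedComponentsWithStats(m); i=1+np.argmax(st[1:,4]); out.append((ce[i]+[u-32,v-24]).round(1))
    px=np.array(proj(c,[*g,.025]))[1]; dp=(np.array(proj(c,[*g,.017]))[1]-px)/8
    print(n,*out,"mm down",round((out[1][1]-out[0][1])/dp,1))
print(manip.read_state()["clock"],manip.read_state()["eef_pos"])
E
```

```text
blue [191.6 189.6] [191.7 192.1] mm down 7.5
green [131.3 164. ] [131.9 166.5] mm down 7.7
amber [264.5 211.6] [264.6 214.2] mm down 7.6
purple [320.8 246.5] [320.8 246.5] mm down 0.0
16.5 [ 0.63021946 -0.14202983  0.15870722]
```

View pics/end.png

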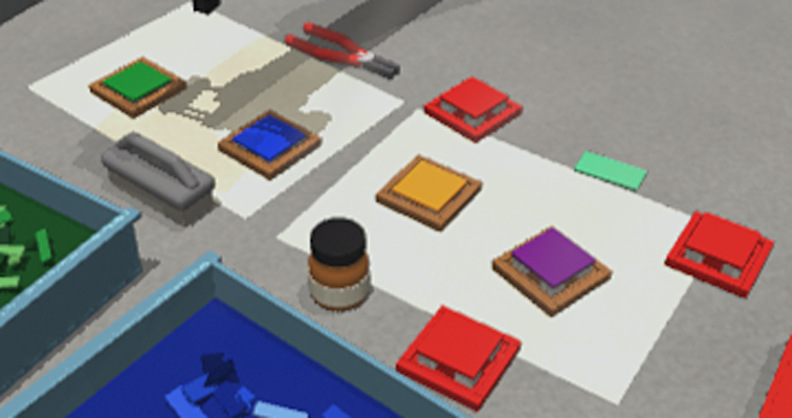

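Blue (270,140), green (138,85) and amber (430,190) are seated about 7.6 mm down. Purple (552,258) is untouched, and everything else is in place. The arm is clear, so I'll hand in.

```bash
python3 -c "
from rig import manip
print(manip.job_done())"
```

```text
the job is handed in; nothing more can be done
None
```

I pressed the blue, green and amber glass down in that order with the closed fingertips, then lifted clear and handed the job in at about 16.5 s. No verdict was reported.

**Last checks:** the final scene picture puts blue 7.5 mm, green 7.7 mm and amber 7.6 mm down. Purple measures 0.0 mm. By eye, no coaster, tool or jar had moved. I did not measure the jar, brush, pliers or offcut separately.

**What disagreed:**
- **Fingertip height:** the fingertips turned out to lie at the reported TCP height, not 25 mm ahead of it as `manip.nose_length` says. Both cameras and the point of contact agreed on this.
- **Wrist force:** it read between about 0 and 3 N during the presses, less than the 4–5 N expected. I judged the depth from the pictures and the TCP height instead, so the contact force is not confirmed by measurement.

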